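Lock a board carrier on the sloped inspection rest

TASK

Lay the board carrier on the two rails of the sloped inspection rest, lug downhill, and slide it down until its lug is fully home in the fork. Then take the locking pin from its stand and push it down through fork and lug until its head seats on the fork. Let go of everything and leave the other things on the bench where they are.

Things in the scene. Friction and masses are not known exactly. Their poses are not given: they have to be found in the camera images.
- rest: Fixed inspection rest: grey base 250 x 130 x 12 mm (origin at the centre of its underside), posts, and on them the sloped deck, low end at -x, with a dark steel two-jaw fork on rods at the low end. The fork has been clamped somewhere over 24 mm of travel along the slope; its setting f is not reported and must be found by touch or sight. It does not give way to a moderate push.
- deck: Sloped deck of the rest: two aluminium rails 10 mm wide, centre lines at y = -28 and 28 mm, from x = 66 to 240 mm, tops in the plane z = 0. x points uphill, 30 degrees above level; y across; z square to the rails, up. Origin in mid-width at the low end, 60 mm above the bench. The carrier is home when its lug tip touches the fork's stop wall: its origin is then at x = f + 94 mm, y = 0, z = 0.
- fork_zero (a point): Deck point x = 15, y = 0, z = 19 mm, deck axes: the top centre of the fork's hole if f were 0. The fork is f = 0 to 24 mm uphill of this. In the deck frame: stop wall face at x = f; jaws from it to x = f + 30, 56 mm wide; slot between jaws z = -2 to 11, upper jaw top z = 19, lower jaw underside z = -10; 16 mm holes through both jaws along z at x = f + 15, y = 0.
- carrier: Aluminium carrier, about 350 g: plate 120 (x) x 90 (y) x 8 mm bearing a circuit board, parts up to 18 mm high and 10 mm or more off the rib. Origin at the centre of its underside, z up. Upright grip rib in the middle, 60 mm long (x), 10 mm thick (y), top at z = 44 mm. A lug 36 mm wide, 8 mm thick, flush below, sticks out 34 mm on the -x side, tip at x = -94 mm. It does not always slide by itself.
- lug_hole (a point): Centre of the 17 mm hole through the carrier's lug, at x = -79, y = 0, z = 4 mm in the carrier's frame; same axes as the carrier.
- pin: Steel locking pin 82 mm long, about 100 g, origin at the tip, z along its axis to the head. Shank 12 mm diameter up to z = 44 mm, first 6 mm tapered; flange 24 mm diameter, z = 44 to 48; round grip 18 mm diameter, z = 48 to 82. Starts upright in its stand, flange on the stand's top; pull it straight up. Seated in the fork, its tip is at deck z = -25 mm.
- stand: Fixed black block 60 x 60 x 50 mm high with a 15 mm hole in its top that holds the pin; origin at the centre of its underside.
- multimeter: Bystander: grey multimeter 150 x 75 x 41 mm, origin at the centre of its underside.
- reel: Bystander: upright reel, 60 mm diameter, 50 mm high, origin at the centre of its underside.
- jar: Bystander: amber jar, 56 mm diameter, 60 mm high, origin at the centre of its underside.
- driver: Bystander: screwdriver lying on the bench, 170 mm long.
- spare: Bystander: bare circuit board 100 x 70 x 22 mm with a heat sink, no lug and no rib, origin at the centre of its underside.
- tray: Bystander: open divided tray 140 x 100 x 30 mm, origin at the centre of its underside.
Mind the look-alikes: they are no part of the job. What is shaped like the carrier but yellow is not meant.

How it is judged:
By the outcome, as a careful person would: the job done as asked, in the order asked, and still so for the second after the job is handed in, with the robot touching nothing.
It also fails if it takes over 69 s, if anything falls off the work surface, if the arm or the gripper's body presses on something with over 40 N, if the wrist force passes 120 N, or if a joint passes its speed limit or range.

ROBOT

A 6-joint arm with a two-finger parallel gripper is mounted at the origin on the work surface. World frame = base frame: x ahead of the robot, y to its left, z up, the work surface at z = 0. Lengths are in m, angles in degrees, forces in N, time in s.
With the tool pointing down it reaches from about 0.375 to 0.75 m from the base axis. Payload 9 kg.
Tool frame: the origin (TCP) lies where the fingers leave the gripper's body, on its centre line; the fingertips stand 73 mm ahead of it and the grasp point (between the pads) lies 54 mm ahead of it (robot.tip_reach is the distance from the TCP to the fingertips, in m); z points along the fingers, y is the direction in which the jaws open and shut (so a half turn about z gives the same grasp; the last joint's range is limited). The gripper opens to 85 mm and grips with 20 to 120 N. Pads are 22 mm wide; open, the fingers measure 114 mm over their backs; the gripper's body (76 mm by 85 mm) begins 54 mm behind the grasp point. The pads swing forward as they close: fully open they stand 13 mm farther back than shut.
Start: joints at [55.766, 5.964, 5.575, 89.605, 0, 77.527], TCP at [0.222, 0.557, 0.304] pointing down, gripper open.
Joint ranges: [-171.21, 171.21], [-48.23, 106.86], [-62.78, 66.21], [-105.2, 120.99], [-86.42, 89.51], [-180, 180]. Speed limits (degrees/s): [127.2, 127.2, 147.25, 180, 180, 180].

INTERFACE

Orientations are given as [roll, pitch, yaw] about the fixed x, y, z axes, in that order (R = Rz(yaw) Ry(pitch) Rx(roll)).
In Python, from plant import robot gives the robot as it stands. Calls block until the motion is done:
- robot.move_pose(position, orientation): joint-space move of the TCP to a pose.
- robot.line_to(position, vel=0.15, rotation=None, guard=None): straight line of the TCP; rotation=None keeps the orientation; vel is the mean speed in m/s. With guard (N) it stops when the force on the tool has changed by that much, and returns True; else False.
- robot.goto_joints(angles): joint-space move.
- robot.set_gripper(opening): finger opening in m; the grip force is fixed at half the most; returns when the fingers have stopped.
- robot.pause(seconds).
- robot.ik(position, orientation): joint angles nearest the present ones, or None.
- robot.observe(): the state.
- robot.grab_frame(name): name is "scene" or "top"; returns the picture (420x560x3 uint8, blue, green, red); there is no depth.
- robot.get_calibration(name): a dict with "vertical_fov" (degrees; the focal length in pixels is half the picture's height over the tangent of half this angle, whatever the lens; pixels are square), "cx", "cy" (the principal point, pixels), "rvec" (rotation vector, rad) and "tvec" (3), from world to camera coordinates, as OpenCV has them. Camera axes: x right, y down, z forward; pixel columns grow to the right and rows downward; lengths in m; the calibration is good to about 2 mm. A picture is of the moment at which its call begins. get_calibration takes no time and is no camera call.
A pose or a line that the arm cannot do raises robot.IKError and nothing moves.
- robot.job_done(): hands the job in, once; it reports no verdict.
The state is a dict: "time": time; "q": joint angles; "qvel": joint speeds; "joint_torque": joint torques, N m; "tool_pos": TCP position; "tcp_rot": TCP orientation; "ft_force": force on the tool from outside, world axes, zero at the start; "torque": the same for the moment, N m; "gripper_width": finger opening in m.
Only numpy, scipy, OpenCV 4.12 (cv2) and the standard library are available. Lean on these libraries where they do the work, as an engineer would, in place of code of your own. Each camera call takes 0.05 s, during which the arm holds its last target. There are 200 camera calls.

## Working session

There is one attempt and no reset: what is moved stays moved. The work goes in short steps, each a Python script; the robot and the scene stay as the last script left them, time stands still between calls to the robot, and variables do not carry over. Pictures are saved under pics/ and viewed, about 8 in all and at most 12, crops included, and the job is handed in when it is done.

```bash
mkdir -p pics; ls; python3 - <<'E'
from plant import robot
import cv2,numpy as np
for n in("scene","top"):
    cv2.imwrite(f"pics/{n}0.png",robot.grab_frame(n)); c=robot.get_calibration(n); print(n,c)
    R=cv2.Rodrigues(np.array(c["rvec"]))[0]; print((-R.T@np.array(c["tvec"]).ravel()).round(3),R.round(2).tolist())
print(robot.observe())
E
```

```text
pics
scene {'vertical_fov': 45.98221855093391, 'cx': 268.33489259645137, 'cy': 212.75087650718126, 'rvec': array([ 2.06660927,  0.67741048, -0.3833709 ]), 'tvec': array([-0.44019345, -0.09623639,  1.64155109])}
[ 1.214 -0.875  0.812] [[0.8, 0.6, -0.01], [0.32, -0.45, -0.84], [-0.51, 0.67, -0.55]]
top {'vertical_fov': 48.57801525787957, 'cx': 277.08980358311413, 'cy': 206.51637486799928, 'rvec': array([ 2.16739627, -2.15255565,  0.14230849]), 'tvec': array([-0.01130401,  0.54701819,  1.33004727])}
[3.770e-01 1.000e-03 1.388e+00] [[0.01, -1.0, 0.01], [-0.99, -0.01, -0.12], [0.12, -0.01, -0.99]]
{'time': 0.1, 'q': array([5.57655547e+01, 5.99576034e+00, 5.53400152e+00, 8.96077289e+01,
       1.29242040e-03, 7.75278237e+01]), 'qvel': array([ 0.01233936, -0.01538647,  0.09338156,  0.00217896, -0.11490621,
        0.0150595 ]), 'joint_torque': array([ 6.72383001e-03, -5.58206034e+01,  5.04721606e+01,  1.30871107e-02,
       -2.82868004e-04, -1.44786054e-05]), 'tool_pos': array([0.22230368, 0.55706358, 0.30321819]), 'tcp_rot': array([-1.79932431e+02, -1.62688611e-02,  1.58237721e+02]), 'ft_force': array([ 0.0995485 , -0.28251274,  0.39572196]), 'torque': array([0.01581592, 0.01428833, 0.02488009]), 'gripper_width': 0.08542261895563555}
```

View pics/scene0.png

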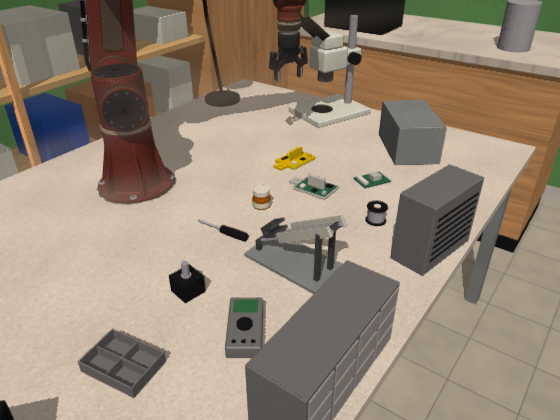

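View pics/top0.png

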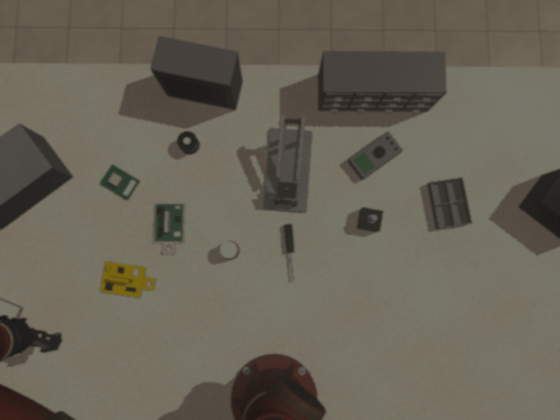

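The scene view shows the rest at (300,245), carrier at (315,186), the yellow look-alike at (295,158) and pin/stand at (186,280). In the top view the rest is at (288,165) with its fork at (287,190), the carrier is at (169,224) with its lug at (168,250), and the stand is at (371,219). Next I'll view enlarged crops.

```bash
python3 - <<'E'
import cv2,numpy as np
t=cv2.imread("pics/top0.png");s=cv2.imread("pics/scene0.png")
def cr(im,x,y,w,h,k):
    return cv2.resize(im[y:y+h,x:x+w],None,fx=k,fy=k,interpolation=cv2.INTER_CUBIC)
a=cr(t,255,105,65,120,5); # 325x600
b=cr(t,145,195,50,65,5) #250x325
c=cr(t,350,200,45,40,5) #225x200
d=cr(s,240,170,118,120,4) # 472x480
e=np.zeros((600,800,3),np.uint8)
e[:600,:325]=a; e[:325,330:580]=b; e[:200,585-0:810][:, :215]=c[:,:215]; e[330:600,330:800]=cr(s,240,205,118,68,4)[:270,:470]
cv2.imwrite("pics/c1.png",e)
E
```

```text
(no output)
```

View pics/c1.png

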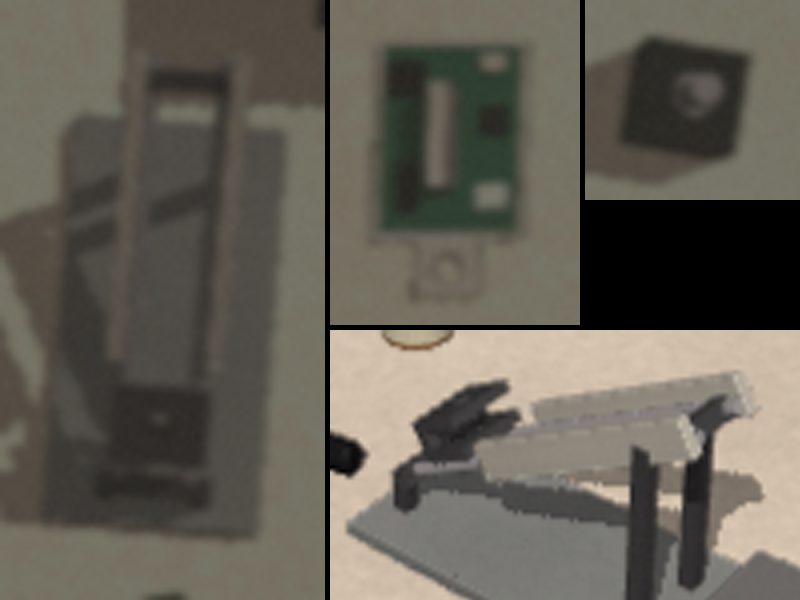

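The crops show the rest with low end towards the robot, the fork at top-view px (287,190) and two rails up to row ~117. The carrier's lug also points towards the robot, with its hole at px (168,248.6). The pin head is at about (372,218). I'll take one enhanced view of rest edges for measuring.

```bash
python3 - <<'E'
import cv2,numpy as np
t=cv2.imread("pics/top0.png");s=cv2.imread("pics/scene0.png")
def cr(im,x,y,w,h,k,g):
    a=cv2.resize(im[y:y+h,x:x+w],None,fx=k,fy=k,interpolation=cv2.INTER_CUBIC)
    a=(255*np.clip(a/255.*g,0,1)**.7).astype(np.uint8)
    for i in range(0,w,10): cv2.line(a,(i*k,0),(i*k,6),(0,0,255),1); cv2.putText(a,str(x+i),(i*k,16),0,.35,(0,0,255),1)
    for i in range(0,h,10): cv2.line(a,(0,i*k),(6,i*k),(0,0,255),1); cv2.putText(a,str(y+i),(8,i*k+4),0,.35,(0,0,255),1)
    return a
e=np.zeros((600,800,3),np.uint8)
a=cr(t,268,115,40,100,6,1.6); e[:600,:240]=a
b=cr(s,256,208,94,50,6,1.0)[:,:555]; e[:300,245:800]=b
e[300:600,245:425]=cr(t,358,200,30,50,6,1.8)
e[300:600,430:610]=cr(s,172,254,30,50,6,1.3)
e[300:600,615:795]=cr(s,300,170,30,50,6,1)
cv2.imwrite("pics/c2.png",e)
E
```

```text
(no output)
```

View pics/c2.png

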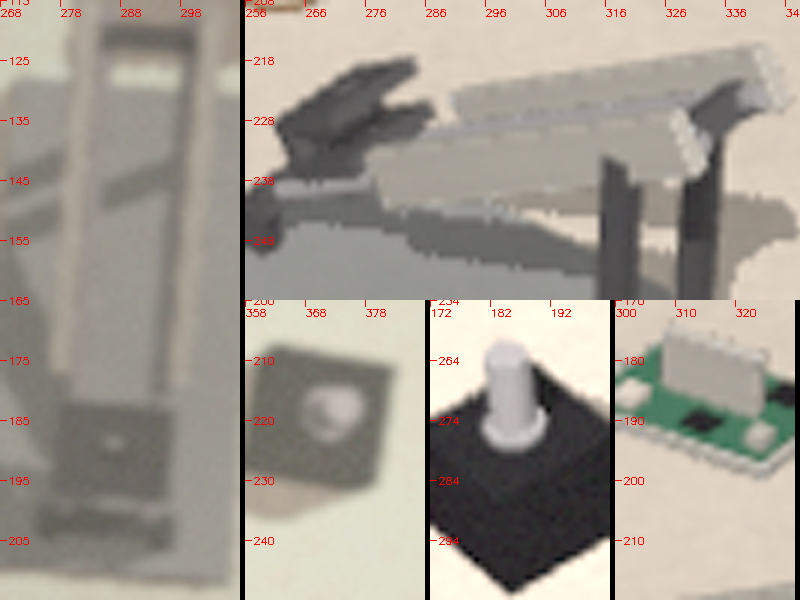

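The enhanced view gives rail ends at top px (277.6,177)/(282.6,115.6) and (297.6,178.8)/(302.6,117), and in the scene px (276.8,233)/(329,226) and (290.5,223)/(341,215.5). The fork's uphill jaw edge is at top px (287,181.6) and its hole spot at (286.8,188.4). The pin head is at top px (374.7,217.5) and scene px (184.8,262).

```bash
cat > h.py <<'E'
import numpy as np,cv2
from scipy.optimize import least_squares
from scipy.spatial.transform import Rotation as Ro
from plant import robot
C={}
for n in("scene","top"):
    c=robot.get_calibration(n); f=210/np.tan(np.radians(c["vertical_fov"]/2))
    C[n]=(np.array([[f,0,c["cx"]],[0,f,c["cy"]],[0,0,1]]),np.array(c["rvec"],float),np.array(c["tvec"],float))
def proj(n,P):
    K,r,t=C[n]; return cv2.projectPoints(np.array(P,float).reshape(-1,1,3),r,t,K,None)[0].reshape(-1,2)
def ray(n,px,z):
    K,r,t=C[n];R=cv2.Rodrigues(r)[0];o=-R.T@t;d=R.T@np.linalg.inv(K)@[px[0],px[1],1];return o+d*(z-o[2])/d[2]
def tri(a,b):
    return least_squares(lambda p:np.r_[proj("top",p)[0]-a,proj("scene",p)[0]-b],[.5,0,.05])
def deckR(yaw): return Ro.from_euler("ZY",[yaw,-30],degrees=True).as_matrix()
def deck(p,x0,y0,yaw): return np.array([x0,y0,.06])+np.asarray(p)@deckR(yaw).T
E
python3 - <<'E'
from h import *
P=[[.066,.028,0],[.240,.028,0],[.066,-.028,0],[.240,-.028,0]]
T=np.array([[277.3,177],[282.3,115.5],[297.3,178.6],[302.3,117]])
S=np.array([[290.5,223.3],[341,215.5],[276.8,232.8],[328.9,225.8]])
fit=lambda m:least_squares(lambda v:np.r_[(proj("top",deck(P,*v))-T).ravel()*m[0],(proj("scene",deck(P,*v))-S).ravel()*m[1]],[.5,0,0],x_scale=[.01,.01,1])
for m in((1,1),(1,.01),(.01,1)):
    r=fit(m);print(r.x.round(4),(proj("top",deck(P,*r.x))-T).round(1).tolist(),(proj("scene",deck(P,*r.x))-S).round(1).tolist())
v=fit((1,1)).x
# f from top
for px,off,nm in(([286.9,181.6],30,"edge"),([286.6,188.3],15,"hole")):
    g=least_squares(lambda q:proj("top",deck([q[0]+off/1000,q[1],.019],*v))[0]-px,[.01,0]).x; print(nm,g)
r=tri([374.4,217.2],[184.8,262]);print("pin top",r.x,r.fun)
r=tri([166.4,222],[317.5,176.7]);print("rib top",r.x,r.fun)
print("rib z44",ray("top",[166.4,222],.044),"hole",ray("top",[168.0,248.4],.008))
for p in([372,240],[528,240],[410,298],[480,298],[380,45],[526,45]):
    print(ray("top",[145+(p[0]-330)/5-.4,195+p[1]/5-.4],.008).round(4))
E
```

```text
[ 0.5657 -0.0305 -3.8186] [[-0.3, -0.3], [-1.0, -0.0], [-0.6, -0.4], [-0.2, -0.0]] [[-0.5, 0.2], [0.7, 0.4], [-0.7, 0.5], [-1.1, 0.8]]
[ 0.5652 -0.0316 -3.9267] [[0.1, -0.1], [-0.4, 0.1], [-0.1, -0.2], [0.4, 0.2]] [[-0.9, 0.4], [0.2, 0.6], [-1.2, 0.7], [-1.7, 1.0]]
[ 0.5653 -0.0286 -3.6359] [[-1.1, -0.1], [-1.9, 0.1], [-1.3, -0.3], [-1.1, 0.1]] [[-0.2, -0.2], [1.1, -0.2], [-0.4, 0.1], [-0.6, 0.2]]
edge [ 0.03036364 -0.00073515]
hole [ 0.02537935 -0.00139137]
pin top [ 0.51374853 -0.27797026  0.09198656] [-0.78290824 -0.75151607 -0.89458023  0.027278  ]
rib top [0.50229625 0.31562215 0.04385086] [-1.00847195 -1.35811538 -1.82328183  0.37040041]
rib z44 [0.49835812 0.3125308  0.044     ] hole [0.42348287 0.31334963 0.008     ]
[0.4403 0.3582 0.008 ]
[0.4409 0.2662 0.008 ]
[0.4063 0.3345 0.008 ]
[0.4066 0.2933 0.008 ]
[0.5565 0.358  0.008 ]
[0.5571 0.271  0.008 ]
```

```bash
cat >> h.py <<'E'
V=[.5655,-.0308,-3.85]
FL={0:np.diag([1.,-1,-1]),180:np.diag([-1.,1,-1])}
def eul(R): return Ro.from_matrix(R).as_euler("xyz",degrees=True)
def dpose(x,y,zg,k,v=V,dyaw=0):
    "TCP pose so the grasp point is at deck (x,y,zg), tool along -deck z"
    R=deckR(v[2])@Ro.from_euler("z",dyaw,degrees=True).as_matrix()@FL[k]
    return deck([x,y,zg+.054],*v),eul(R)
E
python3 - <<'E'
from h import *
for k in(0,180):
    print(k)
    for nm,(p,o) in dict(c=([.5,.313,.094],eul(FL[k])),c2=([.5,.313,.25],eul(FL[k])),place=dpose(.16,0,.04,k),above=dpose(.16,0,.09,k),home=dpose(.1,0,.04,k),
        pin=([.515,-.277,.130],eul(FL[k])),pin90=([.515,-.277,.130],eul(Ro.from_euler("z",90,degrees=True).as_matrix()@FL[k])),pinin=dpose(.035,0,.045,k),pinup=dpose(.035,0,.12,k),pinin90=dpose(.035,0,.12,k,dyaw=90)).items():
        q=robot.ik(p,o);print(nm,np.round(p,3),np.round(o,1),None if q is None else np.round(q,0))
E
```

```text
0
c [0.5   0.313 0.094] [180.   0.   0.] [  19.    8.  -14.   68.    0. -161.]
c2 [0.5   0.313 0.25 ] [180.   0.   0.] [  19.    4.   -2.   84.    0. -161.]
place [ 0.657 -0.037  0.221] [180.  -30.   -3.9] [-17. -15. -28.  48.   6. 169.]
above [ 0.632 -0.035  0.265] [180.  -30.   -3.9] [-18. -21. -28.  53.   7. 168.]
home [ 0.605 -0.033  0.191] [180.  -30.   -3.9] [-18. -24. -39.  47.   7. 167.]
pin [ 0.515 -0.277  0.13 ] [180.   0.   0.] [-41.   6. -13.  71.   0. 139.]
pin90 [ 0.515 -0.277  0.13 ] [180.   0.  90.] [-41.   6. -13.  71.   0.  49.]
pinin [ 0.546 -0.03   0.163] [180.  -30.   -3.9] [-20. -37. -50.  48.   8. 166.]
pinup [ 0.509 -0.027  0.228] [180.  -30.   -3.9] [-22. -47. -49.  59.   9. 164.]
pinin90 [ 0.509 -0.027  0.228] [150.    0.   86.2] [-22. -47. -49.  59.   9.  74.]
180
c [0.5   0.313 0.094] [180.   0. 180.] [ 19.   8. -14.  68.   0.  19.]
c2 [0.5   0.313 0.25 ] [180.   0. 180.] [19.  4. -2. 84.  0. 19.]
place [ 0.657 -0.037  0.221] [-180.    30.   176.2] [-17. -15. -28.  48.   6. -11.]
above [ 0.632 -0.035  0.265] [-180.    30.   176.2] [-18. -21. -28.  53.   7. -12.]
home [ 0.605 -0.033  0.191] [-180.    30.   176.2] [-18. -24. -39.  47.   7. -13.]
pin [ 0.515 -0.277  0.13 ] [180.   0. 180.] [-41.   6. -13.  71.   0. -41.]
pin90 [ 0.515 -0.277  0.13 ] [180.   0. -90.] [ -41.    6.  -13.   71.   -0. -131.]
pinin [ 0.546 -0.03   0.163] [-180.    30.   176.2] [-20. -37. -50.  48.   8. -14.]
pinup [ 0.509 -0.027  0.228] [-180.    30.   176.2] [-22. -47. -49.  59.   9. -16.]
pinin90 [ 0.509 -0.027  0.228] [-150.     0.   -93.8] [ -22.  -47.  -49.   59.    9. -106.]
```

```bash
python3 - <<'E'
from h import *
o=eul(FL[180])
robot.move_pose([.5,.313,.16],o); robot.set_gripper(.05)
cv2.imwrite("pics/t1.png",robot.grab_frame("top"));cv2.imwrite("pics/s1.png",robot.grab_frame("scene"))
s=robot.observe();print(s["time"],s["tool_pos"],s["tcp_rot"],s["gripper_width"])
tip=s["tool_pos"]+[0,0,-.073]
for d in(.032,-.032): print(proj("scene",tip+[0,d,0]))
a=cv2.resize(cv2.imread("pics/s1.png")[110:210,260:390],None,fx=6,fy=6,interpolation=cv2.INTER_CUBIC)
cv2.imwrite("pics/c3.png",a)
E
```

```text
2.1167 [0.49996791 0.3130569  0.16000636] [-1.79999817e+02 -3.38216169e-04 -1.79996200e+02] 0.05034476976107179
[[320.54003849 161.26936479]]
[[309.61785424 169.05533737]]
```

View pics/c3.png

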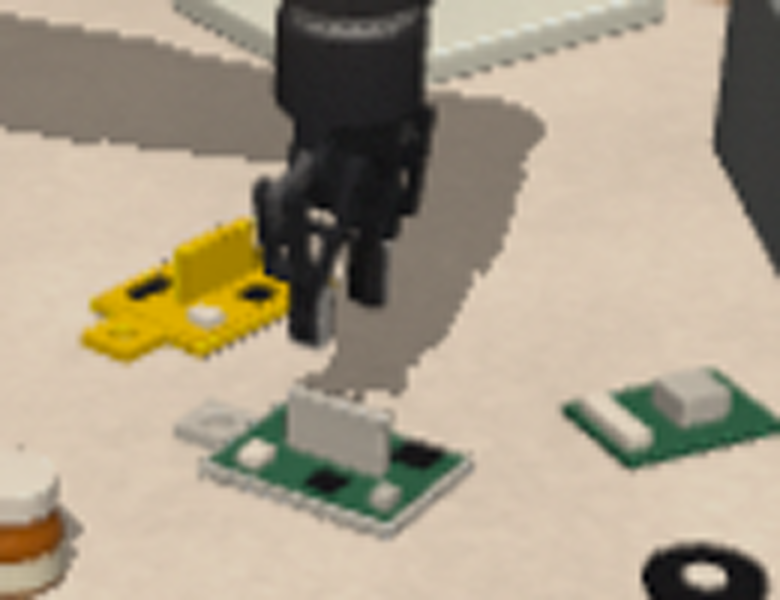

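The scene view shows the fingers over the rib, with fingertips at (311.7,167.5) and (321,160.5). That is about +1.3, -1 px from projection, the same bias as the rail residuals, so I trust the top camera. Now I'll pick up the carrier.

```bash
sed -i 's/^V=.*/V=[.5652,-.0316,-3.93]/' h.py; cat >> h.py <<'E'
OFF=np.array([1.3,-1.0]) # scene camera bias, px
def st(m=""):
    s=robot.observe();print(m,"t",round(s["time"],2),"p",s["tool_pos"].round(4),"F",s["ft_force"].round(1),"w",round(s["gripper_width"],4));return s
def dcoord(p,v=V): return (np.asarray(p)-[v[0],v[1],.06])@deckR(v[2])
E
python3 - <<'E'
from h import *
a=[374.4,217.2]; b=np.array([184.8,262])-OFF
r=tri(a,b);print("pin",r.x,r.fun.round(2),ray("top",a,.088))
st(); print(robot.line_to([.4992,.313,.095],vel=.15,guard=12)); st()
robot.set_gripper(0); st("grip")
robot.line_to([.4992,.313,.25],vel=.2); st("lift")
cv2.imwrite("pics/s2.png",robot.grab_frame("scene"));cv2.imwrite("pics/t2.png",robot.grab_frame("top"))
p,o=dpose(.162,0,.04+.05,180)
robot.move_pose(p,o); st("above")
im=robot.grab_frame("scene");cv2.imwrite("pics/s3.png",im)
cv2.imwrite("pics/c4.png",cv2.resize(im[120:260,240:400],None,fx=4,fy=4,interpolation=cv2.INTER_CUBIC))
E
```

```text
pin [ 0.51271805 -0.27974856  0.08975234] [-0.31 -0.3  -0.36  0.01] [ 0.51206068 -0.28099137  0.088     ]
 t 2.12 p [0.5    0.3131 0.16  ] F [ 0.1  1.  -0.7] w 0.0503
False
 t 2.7 p [0.4994 0.313  0.0955] F [ 0.7  0.  -0.8] w 0.0497
grip t 3.14 p [0.5    0.3133 0.0963] F [-0.6  0.2  5.7] w 0.0089
lift t 4.07 p [0.4986 0.3128 0.2482] F [-0.7  0.1 -3.7] w 0.0086
above t 5.61 p [ 0.6333 -0.0353  0.2656] F [-0.5 -0.6 -2.7] w 0.0085
```

View pics/c4.png

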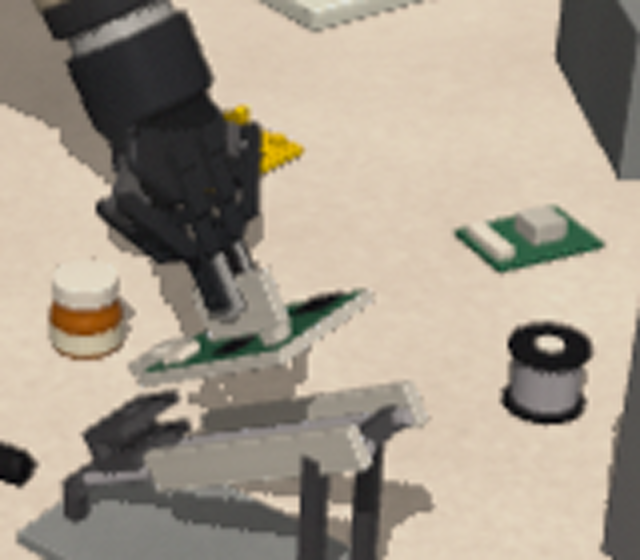

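```bash
python3 - <<'E'
from h import *
s=robot.observe(); R=Ro.from_euler("xyz",s["tcp_rot"],degrees=True).as_matrix()@FL[180].T
g=s["tool_pos"]-R[:,2]*.094
pts=np.array([[-.06,-.045,0],[.06,-.045,0],[.06,.045,0],[-.06,.045,0],[-.094,-.018,0],[-.094,.018,0],[-.06,-.018,0],[-.03,0,.044],[.03,0,.044]])
print(((proj("scene",g+pts@R.T)+OFF-[240,120])*4).round(0).tolist())
print(dcoord(g))
E
```

```text
[[138.0, 383.0], [281.0, 359.0], [373.0, 294.0], [230.0, 321.0], [130.0, 370.0], [167.0, 346.0], [166.0, 364.0], [191.0, 279.0], [262.0, 263.0]]
[0.1618419  0.00120435 0.0499256 ]
```

The scene view confirms the carrier is held parallel to the rails, with corners at (138,380), (275,358) and (370,295) matching the projection. Now I'll lower it and slide it down.

```bash
python3 - <<'E'
from h import *
def d(m): s=st(m); print("   deck",(dcoord(s["tool_pos"])-[0,0,.054]).round(4), "Fd",(s["ft_force"]@deckR(V[2])).round(1)); return s
p,o=dpose(.162,0,.05,180); robot.line_to(p,vel=.1); robot.pause(.2); d("near")
p,o=dpose(.162,0,.036,180); print(robot.line_to(p,vel=.02,guard=6)); s=d("down")
im=robot.grab_frame("scene");cv2.imwrite("pics/s4.png",im)
x,y,z=dcoord(s["tool_pos"]); 
p=deck([.088,0,z-.0],*V); print(robot.line_to(p,vel=.03,guard=12)); d("slid")
robot.pause(.2); d("slid")
a=cv2.resize(robot.grab_frame("scene")[160:260,240:370],None,fx=3,fy=3,interpolation=cv2.INTER_CUBIC)
b=cv2.resize(im[160:260,240:370],None,fx=3,fy=3,interpolation=cv2.INTER_CUBIC)
cv2.imwrite("pics/c5.png",np.hstack([b,a]))
E
```

```text
near t 6.41 p [ 0.6535 -0.0377  0.2321] F [-0.5 -0.4 -2.6] w 0.0086
   deck [ 0.1627 -0.      0.0508] Fd [-1.7 -0.4 -2. ]
True
down t 6.87 p [ 0.657  -0.0378  0.2249] F [-4.7  0.6  5.4] w 0.0087
   deck [1.621e-01 1.000e-04 4.280e-02] Fd [-1.4  0.2  7.1]
True
slid t 8.45 p [ 0.6141 -0.0352  0.2003] F [ 3.8 -1.  -0.4] w 0.0089
   deck [ 0.1126 -0.0002  0.043 ] Fd [ 3.1 -0.8 -2.3]
slid t 8.65 p [ 0.6142 -0.0352  0.2004] F [ 4.  -1.4 -0.9] w 0.0086
   deck [ 0.1127 -0.0002  0.043 ] Fd [ 3.1 -1.1 -2.8]
```

View pics/c5.png

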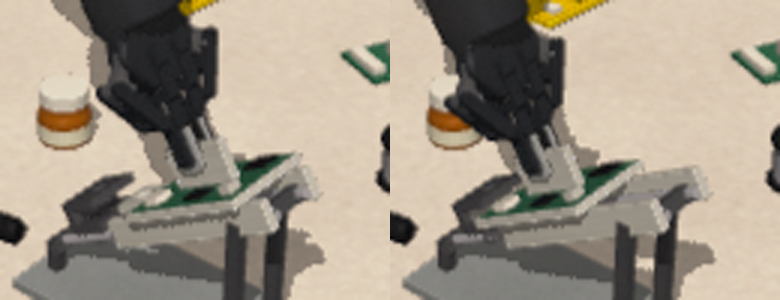

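The pair shows the carrier flat on the rails, then slid with its lug inside the fork. It stopped at grasp x = 112.7 mm, so f is about 19. Next I'll settle and release it, then push the rib end with closed fingers to confirm it's home and check x independently.

```bash
python3 - <<'E'
from h import *
def d(m): s=st(m); print("   deck",(dcoord(s["tool_pos"])-[0,0,.054]).round(4), "Fd",(s["ft_force"]@deckR(V[2])).round(1)); return s
L=lambda x,y,z,**k: robot.line_to(deck([x,y,z+.054],*V),**k)
print(L(.1125,0,.038,vel=.02,guard=6)); d("settled")
print(L(.104,0,.0415,vel=.03,guard=15)); d("pushed")
robot.set_gripper(.05); d("released")
L(.113,0,.085,vel=.15); 
L(.175,0,.085,vel=.15); robot.set_gripper(0); L(.175,0,.043,vel=.1); robot.pause(.1); d("behind")
print(L(.12,0,.043,vel=.03,guard=8)); d("contact")
robot.pause(.2); s=d("contact")
L(.175,0,.043,vel=.15);L(.16,0,.11,vel=.2)
t=robot.grab_frame("top");cv2.imwrite("pics/t5.png",t);sc=robot.grab_frame("scene");cv2.imwrite("pics/s5.png",sc)
d("end")
E
```

```text
True
settled t 8.91 p [ 0.6144 -0.035   0.2002] F [-5.  -0.3  5.8] w 0.0088
   deck [ 0.1128 -0.      0.0428] Fd [-1.4 -0.7  7.5]
True
pushed t 9.13 p [ 0.6137 -0.0352  0.2003] F [ 3.5 -0.1  0.7] w 0.0087
   deck [ 0.1123 -0.0002  0.0431] Fd [ 3.4  0.2 -1.2]
released t 9.61 p [ 0.6138 -0.0353  0.2001] F [-0.5  0.2 -0.1] w 0.0503
   deck [ 0.1122 -0.0003  0.043 ] Fd [-0.5  0.2  0.1]
behind t 11.81 p [ 0.6682 -0.0387  0.2325] F [0.8 0.5 0.1] w 0.0005
   deck [ 0.1757 -0.      0.0437] Fd [ 0.7  0.6 -0.3]
True
contact t 12.71 p [ 0.6501 -0.0376  0.2217] F [1.3 1.6 2.6] w 0.0003
   deck [ 1.545e-01 -1.000e-04  4.350e-02] Fd [2.3 1.7 1.7]
contact t 12.91 p [ 0.6503 -0.0375  0.2214] F [ 1.6 -0.4  5. ] w -0.0002
   deck [ 1.546e-01 -1.000e-04  4.320e-02] Fd [ 3.9 -0.2  3.5]
end t 13.79 p [ 0.6214 -0.0354  0.28  ] F [-0.1  0.2 -0.3] w 0.0002
   deck [1.588e-01 1.000e-04 1.083e-01] Fd [-0.3  0.2 -0.2]
```

```bash
python3 - <<'E'
from h import *
L=lambda x,y,z,**k: robot.line_to(deck([x,y,z+.054],*V),**k)
dc=lambda: (dcoord(robot.observe()["tool_pos"])-[0,0,.054]).round(4)
L(.036,.075,.09,vel=.25)
for sg in(1,-1):
    L(.036,.075*sg,.09,vel=.25); L(.036,.075*sg,.025,vel=.15); robot.pause(.1)
    h=L(.036,.03*sg,.025,vel=.03,guard=8); print(h,dc()); robot.pause(.1); s=robot.observe(); print(dc(),(s["ft_force"]@deckR(V[2])).round(1))
    L(.036,.075*sg,.025,vel=.2); L(.036,.075*sg,.09,vel=.2)
st()
E
```

```text
True [0.0358 0.0423 0.0249]
[0.0358 0.0423 0.0249] [2.2 5.  1.7]
True [ 0.036  -0.0402  0.025 ]
[ 0.0359 -0.0403  0.025 ] [ 1.1 -4.1  1.9]
 t 20.82 p [ 0.5196 -0.1032  0.203 ] F [-0.9 -0.   0.1] w 0.0
```

The fork's mid-line is at y = +1.0 mm and the hole at x is about 34 mm in my deck frame. Next is the pin: a first grip across to centre it in x, then the real grip.

```bash
python3 - <<'E'
from h import *
rz=lambda a: eul(Ro.from_euler("z",a,degrees=True).as_matrix()@FL[180])
P=np.array([.5125,-.2802,.130]); up=[0,0,.07]
robot.set_gripper(.05)
robot.move_pose(P+up,rz(V[2]-90)); st("above")
print(robot.line_to(P,vel=.12,guard=10)); st("at")
robot.set_gripper(0); s=st("grip1"); robot.pause(.2); st("grip1")
robot.set_gripper(.045); robot.line_to(P,vel=.1,rotation=rz(V[2])); st("rot")
robot.set_gripper(0); robot.pause(.2);st("grip2")
robot.line_to(P+[0,0,.012],vel=.05); robot.pause(.2); st("lifted")
robot.line_to(P+[0,0,.09],vel=.15); st("up")
im=robot.grab_frame("scene");cv2.imwrite("pics/s6.png",im)
cv2.imwrite("pics/c6.png",cv2.resize(im[200:310,130:270],None,fx=5,fy=5,interpolation=cv2.INTER_CUBIC))
E
```

```text
above t 22.57 p [ 0.5126 -0.2798  0.2001] F [ 0.3 -0.1 -0.4] w 0.05
False
at t 23.31 p [ 0.5128 -0.2803  0.1308] F [-0.2 -1.2  0.6] w 0.0499
grip1 t 23.71 p [ 0.5128 -0.2805  0.1311] F [-1.   0.6  5.3] w 0.016
grip1 t 23.91 p [ 0.5128 -0.2806  0.1311] F [-1.5  2.1  6.5] w 0.0163
rot t 26.02 p [ 0.5125 -0.2802  0.13  ] F [-0.4  0.3 -0.1] w 0.0448
grip2 t 26.58 p [ 0.5125 -0.2799  0.1301] F [-1.4  4.2  5.4] w 0.0164
lifted t 27.18 p [ 0.5125 -0.2802  0.1419] F [-0.2  3.7  1.5] w 0.0162
up t 27.84 p [ 0.5124 -0.2802  0.2192] F [-0.4  0.5 -1.8] w 0.0164
```

View pics/c6.png

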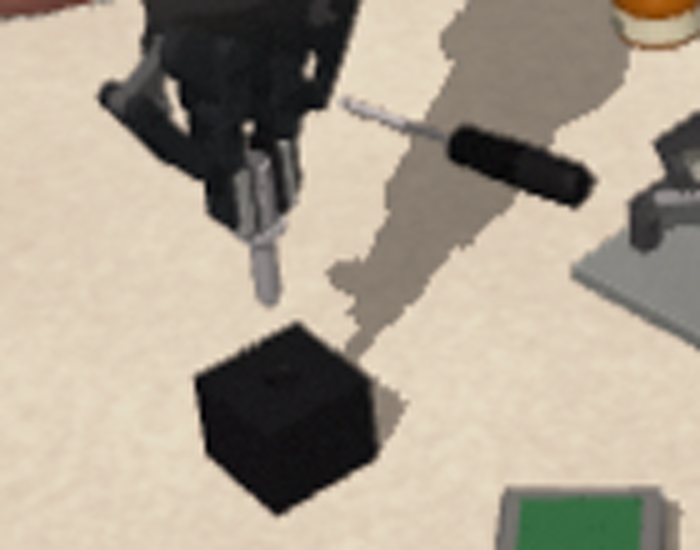

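The pin is held, with its tip at crop (267,303), i.e. scene px (183.4,260.5), and its top near crop (258,152). I'll compare that with the projection.

```bash
python3 - <<'E'
from h import *
p=robot.observe()["tool_pos"]
for z in(-.124,-.08,-.042): print(((proj("scene",p+[0,0,z])+OFF-[130,200])*5+2).round(1))
for dx in([.005,0,0],[0,.005,0]):print(((proj("scene",p+[0,0,-.124]+dx)+OFF-[130,200])*5+2).round(1))
im=cv2.imread("pics/s6.png"); g=im[235:262,175:192].astype(int); sat=g.max(2)-g.min(2); b=g.sum(2)//3
print(sat[14:,:]);
for dy in(.12,.09,.07):
    pp,o=dpose(.034,.0008,dy,180);print(robot.ik(pp,o))
E
```

```text
[[271.8 303.7]]
[[261.3 227.5]]
[[252.  159.1]]
[[279.5 307.6]]
[[279.5 298.1]]
[[38 38 36 37 32  6  5  4  4  9 28 37 38 38 36 38 38]
 [38 37 38 38 37  6  6  6  6  8 26 37 37 36 36 37 36]
 [39 39 37 37 37 12  6  7  5  8 26 39 37 36 36 37 37]
 [39 38 37 36 37 19  7  6  5  7 21 38 38 36 37 37 38]
 [37 38 38 37 38 21  7  7  7  5 17 37 37 38 37 37 37]
 [36 38 38 37 38 20  7  7  7  5 16 38 36 38 37 38 37]
 [37 35 37 37 38 26  7  6  5  5 12 36 38 36 37 37 36]
 [37 37 38 38 37 36  6  7  7  6 11 34 36 36 36 36 36]
 [38 37 38 37 39 38  6  7  6  5  9 29 36 36 36 37 35]
 [36 38 38 37 37 37 11  7  5  5 11 32 37 36 36 38 37]
 [37 38 37 37 37 37 18  7  6  6 13 38 36 37 37 37 37]
 [37 37 37 36 37 37 35 17  7  7 24 37 36 35 36 36 38]
 [37 38 37 36 38 37 38 36 27 29 39 36 36 36 37 37 38]]
[-22.00652991 -47.19223628 -49.45707131  58.97480965   8.92512013
 -15.78390714]
[-21.31620775 -43.4581957  -50.05049506  54.55414705   8.59247827
 -15.17187696]
[-20.88509831 -40.69540504 -50.22625222  51.55926145   8.38425031
 -14.79020884]
```

```bash
python3 - <<'E'
from h import *
p,o=dpose(.034,.0008,.115,180); robot.move_pose(p,o); 
p,o=dpose(.034,.0008,.100,180); robot.line_to(p,vel=.1); robot.pause(.3); s=st(); print(dcoord(s["tool_pos"])-[0,0,.054])
im=robot.grab_frame("scene");t=robot.grab_frame("top");cv2.imwrite("pics/s7.png",im);cv2.imwrite("pics/t7.png",t)
a=cv2.resize(im[195:245,250:312],None,fx=12,fy=12,interpolation=cv2.INTER_CUBIC)
for z in(.03,.047,.06): 
    c=((proj("scene",deck([.034,.0008,z],*V))[0]+OFF-[250,195])*12+6); print(z,c.round()); cv2.circle(a,tuple(int(i) for i in c),3,(0,0,255),-1)
c=((proj("scene",deck([.034,.0008,.020],*V))[0]+OFF-[250,195])*12+6); print("hole",c.round()); cv2.circle(a,tuple(int(i) for i in c),3,(0,255,0),-1)
cv2.imwrite("pics/c7.png",a)
E
```

```text
t 29.62 p [ 0.5179 -0.0277  0.2109] F [-0.3 -1.1 -0.2] w 0.0167
[0.03432985 0.00067865 0.10037132]
0.03 [262. 283.]
0.047 [231. 212.]
0.06 [207. 157.]
hole [280. 325.]
```

View pics/c7.png

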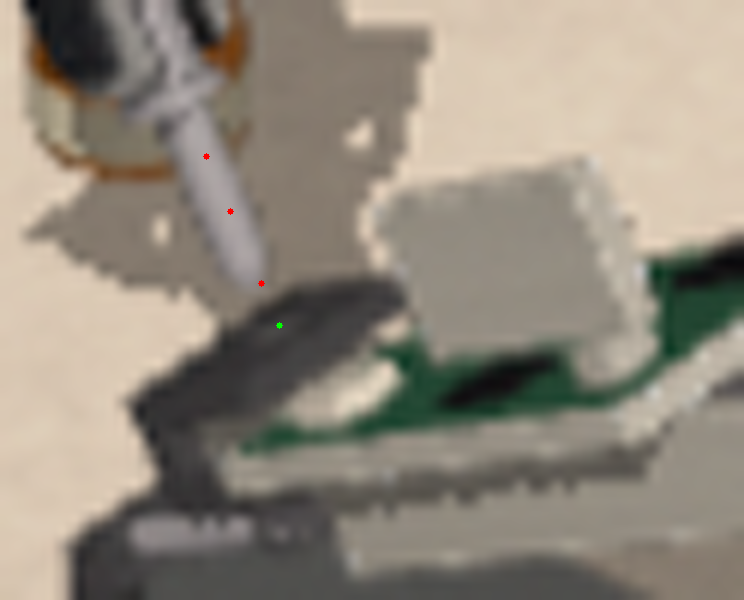

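The view shows the pin tip at crop (252,285) above the upper jaw, about 0.8 px left of the prediction, meaning a slight downhill tilt (~1.5 mm). The jaw centre is near (270,345). I'll insert with a +1 mm x correction, guarded.

```bash
cat > ins.py <<'E'
from h import *
L=lambda x,y,z,**k: robot.line_to(deck([x,y,z+.054],*V),**k)
def dc(m=""):
    s=robot.observe();c=(dcoord(s["tool_pos"])-[0,0,.054]);print(m,round(s["time"],2),c.round(4),(s["ft_force"]@deckR(V[2])).round(1),(s["torque"]@deckR(V[2])).round(2));return c
E
python3 - <<'E'
from ins import *
x,y=.035,.0008
L(x,y,.0995,vel=.05)
h=L(x,y,.047,vel=.03,guard=12); c=dc(h)
E
```

```text
False 31.87 [0.035  0.0008 0.0471] [-0.5 -0.2 -1.1] [-0.04  0.41  0.03]
```

```bash
python3 - <<'E'
from ins import *
x,y=.035,.0008
h=L(x,y,.040,vel=.02,guard=15); c=dc(h); robot.pause(.1); dc()
im=robot.grab_frame("scene");cv2.imwrite("pics/s8.png",im)
a=cv2.resize(im[195:245,250:312],None,fx=12,fy=12,interpolation=cv2.INTER_CUBIC);cv2.imwrite("pics/c8.png",a)
E
```

```text
True 32.12 [0.0353 0.0009 0.0454] [-4.7  1.  12.2] [0.02 1.2  0.05]
 32.22 [0.0353 0.0009 0.0454] [-3.6  0.6 13. ] [ 0.02  1.15 -0.01]
```

View pics/c8.png

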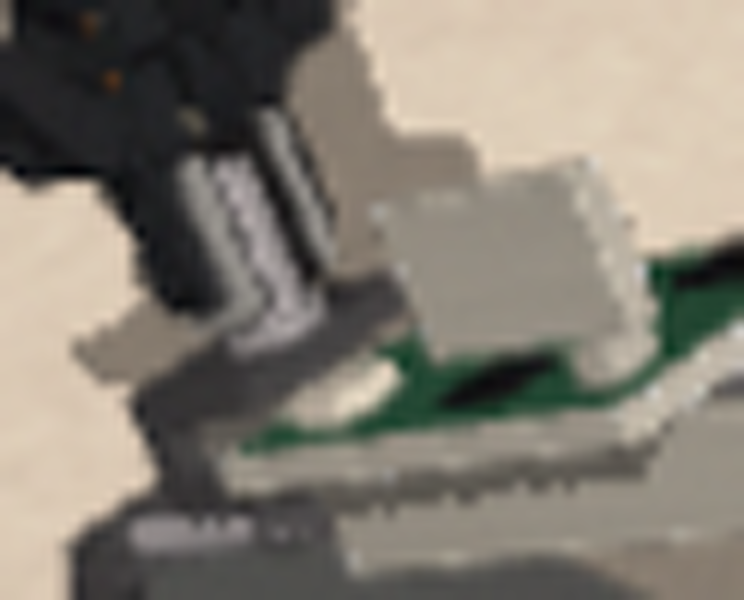

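The picture shows the flange down on the fork's top at crop (285,335), and contact came at the expected depth. I'll release and retreat.

```bash
python3 - <<'E'
from ins import *
L(.035,.0008,.0462,vel=.02)
robot.set_gripper(.06); dc("open"); L(.035,.0008,.112,vel=.12)
st(); q=robot.observe()["q"]
robot.move_pose([.42,.2,.35],eul(FL[180])); st()
im=robot.grab_frame("scene");t=robot.grab_frame("top");cv2.imwrite("pics/s9.png",im);cv2.imwrite("pics/t9.png",t)
a=cv2.resize(im[195:255,250:345],None,fx=8,fy=8,interpolation=cv2.INTER_CUBIC)[:, :520]
b=cv2.resize(t[110:215,265:311],None,fx=6,fy=6,interpolation=cv2.INTER_CUBIC)[-480:]
b=np.clip(b*1.6,0,255).astype(np.uint8)
cv2.imwrite("pics/c9.png",np.hstack([a[:480],b])[:, :800])
E
```

```text
open 33.01 [0.035  0.0008 0.0462] [-0.5 -0.9  0.3] [ 0.03  0.43 -0.02]
 t 33.71 p [ 0.5127 -0.0272  0.2207] F [ 0.   0.4 -0.6] w 0.0603
 t 34.81 p [0.4202 0.1995 0.349 ] F [-0.4  0.1 -0.4] w 0.0603
```

View pics/c9.png

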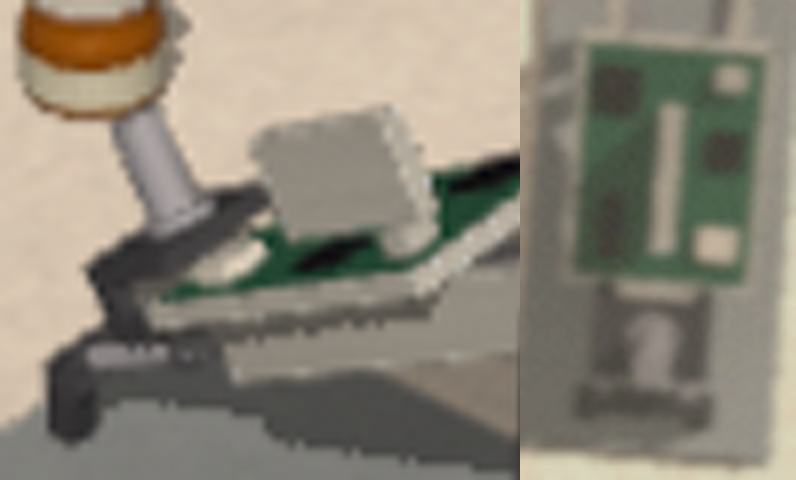

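The scene view shows the flange on the jaw top at (180,215), and the top view shows the carrier square on the rails with its lug in the fork. As a last check I'll push the rib end again, which also takes out any play, and look for changes in the bystanders.

```bash
python3 - <<'E'
from ins import *
p,o=dpose(.175,0,.10,180); robot.set_gripper(0); robot.move_pose(p,o); L(.175,0,.043,vel=.12); robot.pause(.1)
h=L(.13,0,.043,vel=.03,guard=8); robot.pause(.15); dc(h)
L(.175,0,.043,vel=.15); L(.17,0,.11,vel=.2); robot.move_pose([.42,.25,.35],eul(FL[180])); robot.pause(.3); st()
im=robot.grab_frame("scene");t=robot.grab_frame("top");cv2.imwrite("pics/s10.png",im);cv2.imwrite("pics/t10.png",t)
# pin top
g=((proj("scene",deck([.034,.0008,.0584],*V))[0]+OFF-[250,195])*8+4);print("pin top predicted in c9:",g.round())
d=cv2.absdiff(t,cv2.imread("pics/top0.png")).max(2)
for n,(x,y) in dict(meter=(375,156),reel=(188,143),jar=(228,250),driver=(290,250),spare=(120,182),tray=(449,204),yellow=(127,280)).items():
    print(n,int(d[y-12:y+12,x-12:x+12].mean()),end=" ")
E
```

```text
True 38.51 [ 1.548e-01 -1.000e-04  4.320e-02] [ 2.8 -0.4  2.9] [ 0.02 -0.23 -0.04]
 t 40.99 p [0.4202 0.2496 0.3499] F [0.1 1.3 0.6] w 0.0001
pin top predicted in c9: [140. 109.]
meter 8 reel 8 jar 12 driver 11 spare 11 tray 7 yellow 54
```

```bash
python3 - <<'E'
from h import *
def m(f,box=None):
    i=cv2.cvtColor(cv2.imread(f),cv2.COLOR_BGR2HSV);k=cv2.inRange(i,(20,180,100),(32,255,255));M=cv2.moments(k,True);return M["m00"],M["m10"]/M["m00"],M["m01"]/M["m00"]
for f in("scene0","s4","s9","s10","top0","t7","t10"): print(f,np.round(m(f"pics/{f}.png"),1))
robot.job_done()
E
```

```text
scene0 [458.  293.2 159.1]
s4 [135.  304.5 156.1]
s9 [455.  293.3 159.1]
s10 [458.  293.2 159.1]
top0 [907.  125.  279.1]
t7 [996.  124.9 279.4]Traceback (most recent call last):
  File "<stdin>", line 4, in <module>
  File "<stdin>", line 3, in m
ZeroDivisionError: float division by zero
```

```bash
python3 -c "
from plant import robot
robot.job_done()"
```

```text
the job is handed in; nothing more can be done
```

The carrier is on the rails with its lug home in the fork, and the locking pin is through fork and lug with its head seated. I handed the job in at about 41 s on the robot's clock, with the arm clear and touching nothing.

**What I did**
- I gripped the carrier by its rib, laid it on the rails lug downhill and slid it until it met the stop wall, at about f = 19–21 mm.
- I found the fork's mid-line by touching both sides of it.
- I gripped the pin twice, the first time just to centre it, then pushed it down through the hole. It went in without resistance until the flange met the fork.

**Last checks**
- **Carrier home:** an 8 N push on the rib end stopped at 154.8 mm after the pin was in, against 154.5 mm before.
- **Pin seated:** the flange met the fork within 1 mm of the expected depth, and the last view I looked at shows it resting on the upper jaw.
- **Bystanders:** the overhead pictures show no movement. In the last one the arm hid the yellow look-alike, but the scene picture shows it in the same place as at the start.

**What disagreed**
- The scene camera was off by about 1.3 px, so I relied on the top camera and on touch.
- The picture-based setting of the fork read 25–30 mm, beyond its 24 mm travel, so I used the touch result instead.
- My first run to hand in the job stopped on an error in a checking script, before the job was submitted. I then submitted it separately.

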